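Gauge the plinth's bore and fit the post that matches

TASK

Gauge the blind hole in the stone plinth: take the depth rod from its stand, lower it until its nose touches the bottom of the hole, and hang it back in its slot. Then find the post in the rack whose thick shank is just as long as the hole is deep, and stand it in the hole, resting on the bottom with its shoulder level with the plinth's top, and let go. Leave the other three posts in the rack and do not knock the bottle, the vial or the loupe.

Things in the scene. Friction and masses are not known exactly. Their poses are not given: they have to be found in the camera images.
- plinth: Marble block, 80 (x) x 110 (y) x 75 (z) mm with a dark wooden foot round its base (90 x 120 mm, 13 mm high), fixed. Origin: centre of its underside, on the bench. One round vertical bore, 16 mm wide with a 2 mm chamfer, opens in its top 28 mm from the centre towards its +y. The bore is 24, 36, 48 or 60 mm deep, differently at each start.
- plinth_hole0 (a point): Centre of the bore's mouth, in the plane of the plinth's top face (75 mm above the bench); z up.
- depth_rod: Steel depth rod, 151 mm long, upright, loose. Origin: lowest point of its nose; z up along it. 0 to 100 mm: bare rod 9 mm thick (a fine ring every 10 mm, round nose 7 mm); 100 to 105 mm: collar 30 mm wide; 105 to 151 mm: round black grip 16 mm thick. It hangs by its collar in the stand, nose 10 mm above the bench, and goes straight up out of it and straight down into it.
- rod_tip (a point): The nose of the depth rod, its lowest point (same as its origin).
- rod_stand: Grey metal stand, fixed, foot 85 x 70 mm, 110 mm high. Origin: on the bench under the rod's place. Its top plate (50 mm wide in y) has a slot 16 mm wide, open to -x of the stand and ending 10 mm behind the rod's axis; below it a wall stands 28 to 40 mm to +x. Nothing of the stand rises above 110 mm.
- stand_slot (a point): Centre of the rod's place in the slot, at the top face of the plate (110 mm above the bench), on which the collar rests.
- rack: Timber rack, 64 (x) x 216 (y) x 30 (z) mm, fixed. Origin: centre of its underside. Four sockets 15.5 mm wide and 14 mm deep in a row along its y axis at -78, -26, 26 and 78 mm; one post stands upright in each, in any order.
- post_24: Loose stepped steel post, upright, round: thick shank of 13 mm diameter and 24 mm length below, thin stem of 10 mm diameter and 36 mm length above, 60 mm in all, 50 g (varies). Origin: centre of its lower end, 16 mm above the bench in the rack; z along the post, up. Grip it by the stem.
- post_36: Loose stepped steel post, upright, round: thick shank of 13 mm diameter and 36 mm length below, thin stem of 10 mm diameter and 36 mm length above, 72 mm in all, 50 g (varies). Origin: centre of its lower end, 16 mm above the bench in the rack; z along the post, up. Grip it by the stem.
- post_48: Loose stepped steel post, upright, round: thick shank of 13 mm diameter and 48 mm length below, thin stem of 10 mm diameter and 36 mm length above, 84 mm in all, 50 g (varies). Origin: centre of its lower end, 16 mm above the bench in the rack; z along the post, up. Grip it by the stem.
- post_60: Loose stepped steel post, upright, round: thick shank of 13 mm diameter and 60 mm length below, thin stem of 10 mm diameter and 36 mm length above, 96 mm in all, 50 g (varies). Origin: centre of its lower end, 16 mm above the bench in the rack; z along the post, up. Grip it by the stem.
- post_24_shoulder (a point): Centre of the step between shank and stem of the 24 mm post, 24 mm above its origin.
- post_36_shoulder (a point): Centre of the step between shank and stem of the 36 mm post, 36 mm above its origin.
- post_48_shoulder (a point): Centre of the step between shank and stem of the 48 mm post, 48 mm above its origin.
- post_60_shoulder (a point): Centre of the step between shank and stem of the 60 mm post, 60 mm above its origin.
- oil_bottle: Small oil bottle with dropper, 34 mm wide, 102 mm tall, loose bystander. Origin: centre of its underside.
- sample_vial: Small vial, 25 mm wide, 56 mm tall, loose bystander. Origin: centre of its underside.
- loupe: Folding loupe, 26 x 39 x 15 mm, loose bystander. Origin: centre of its underside.

How it is judged:
By the outcome, as a careful person would: the job done as asked, in the order asked, and still so for the second after the job is handed in, with the robot touching nothing.
It also fails if it takes over 59 s, if anything falls off the work surface, if the arm or the gripper's body presses on something with over 40 N, if the wrist force passes 120 N, or if a joint passes its speed limit or range.

ROBOT

A 6-joint arm with a two-finger parallel gripper is mounted at the origin on a cart in front of the work surface, level with it; the furniture and walls round the work are solid. World frame = base frame: x ahead of the robot, y to its left, z up, the work surface at z = 0. Lengths are in m, angles in rad, forces in N, time in s.
With the tool pointing down it reaches from about 0.325 to 0.775 m from the base axis. Payload 5.5 kg.
Tool frame: the origin (TCP) lies between the finger pads; the fingertips stand 11 mm ahead of it and the grasp point (between the pads) lies 8 mm behind it; z points along the fingers, y is the line along which they close (so a half turn about z gives the same grasp; the last joint's range is limited). The gripper opens to 88 mm and grips with 3 to 60 N. Pads are 20 mm wide; open, the fingers measure 115 mm over their backs; the gripper's body (75 mm by 178 mm) begins 61 mm behind the grasp point.
Start: joints at [1.131, 0.091, 1.231, -0, 1.82, -0.057], TCP at [0.224, 0.557, 0.234] pointing down, gripper open.
Joint ranges: [-2.87, 2.87], [-0.86, 2.18], [0.17, 2.46], [-1.51, 4.65], [0.06, 2.69], [-2.65, 2.65]. Speed limits (rad/s): [2.57, 2.57, 3.01, 3.14, 3.14, 3.14].

INTERFACE

Orientations are given as a rotation vector (axis times angle).
In Python, from rig import telemetry, viewer, job_done gives the robot as it stands. The module is installed in compiled form; this text tells all that it offers.
- The arm moves only by the shell command python3 -m jog 'ROWS' [OPENING] [FORCE]. ROWS is a JSON object of lists of equal length, an entry for each row: "travel": the shift along the tool's x, y, z in mm, a list of three; "twist": the turn, a rotation vector about the tool's x, y, z in degrees, a list of three. A call has 1 to 20 rows; each row shifts and turns the commanded pose from where the row before left it, along the tool's axes as they then stand; what a row does not reach is not made up. A row lasts 1/10 s, in which the tool goes at most 50 mm and 8.59 degrees, less where a joint would pass 70% of its speed; a pose out of reach is approached as far as the arm can. A call with a gripper value outside its range is refused whole. OPENING is the opening, from 0 (shut) to 1 (fully open), set as the call begins (- or left out, the last holds). The fingers move at their own pace and stop on an object; FORCE is the grip in N (left out, the last holds). Time passes only in rows, so rows that do not move let the fingers close. It gives the time, the measured TCP pose, the force, the opening and the grip force at its end, in the units of the state.
- telemetry.sense(): the state, without advancing time (a new reading comes with each control period).
- viewer.get_image(name): name is "scene" or "top" or "wrist"; returns a dict with "pixels" (480x640x3 uint8, red, green, blue), "fovy" (degrees; the focal length in pixels is half the picture's height over the tangent of half this angle, whatever the lens; pixels are square), "cx", "cy" (the principal point, pixels), "pose" (4x4, takes a point from camera to world coordinates); the wrist camera has in their place "T_tool_cam" (4x4, takes a point from camera to tool coordinates, whose origin is the TCP and whose axes are the flange's). Camera axes: x right, y up, looking along -z (the intrinsics and any distortion apply to the point x, -y, -z); pixel columns grow to the right and rows downward; lengths in m; the calibration is good to about 2 mm. The wrist camera is an equidistant fisheye: a pixel r from the principal point sees the ray r / f radians off the axis. A picture is of the moment at which its call begins: read the wrist's pose just before it. There is no depth.
- job_done(): hands the job in; it is judged then, once.
The state is a dict: "time_s": time; "joints": joint angles; "joint_vel": joint speeds; "joint_torque": joint torques, N m; "ee_pos": TCP position; "orientation": TCP orientation; "force": force on the tool from outside, world axes, zero at the start; "torque": the same for the moment, N m; "grip_width": finger opening in m; "grasp_force": force on a finger pad.
Only numpy, scipy, OpenCV 4.12 (cv2) and the standard library are available. Lean on these libraries where they do the work, as an engineer would, in place of code of your own. Each camera call takes 0.05 s, during which the arm holds its last target. There are 200 camera calls.

## Working session

There is one attempt and no reset: what is moved stays moved. The work goes in short steps, Python scripts to look and compute and a shell command to move; the robot and the scene stay as the last step left them, time stands still between calls to the robot, and variables do not carry over. Pictures are saved under pics/ and viewed, at most 10 in all, crops included, and the job is handed in when it is done.

```bash
mkdir -p pics; cat > h.py <<'E'
import numpy as np, cv2
from rig import telemetry, viewer
from scipy.spatial.transform import Rotation as R
def tool():
    s=telemetry.sense(); T=np.eye(4); T[:3,:3]=R.from_rotvec(s["orientation"]).as_matrix(); T[:3,3]=s["ee_pos"]; return T
def grab(name,fn=None):
    T=tool(); d=viewer.get_image(name); d["name"]=name
    d["P"]=T@np.array(d["T_tool_cam"]) if name=="wrist" else np.array(d["pose"])
    if fn: cv2.imwrite("pics/"+fn,d["pixels"][:,:,::-1])
    return d
def ray(d,u,v):
    f=240/np.tan(np.radians(d["fovy"])/2); x=(u-d["cx"]); y=(v-d["cy"])
    if d["name"]=="wrist":
        r=np.hypot(x,y)+1e-9; t=r/f; c=np.array([np.sin(t)*x/r,-np.sin(t)*y/r,-np.cos(t)])
    else: c=np.array([x/f,-y/f,-1])
    c=d["P"][:3,:3]@c; return d["P"][:3,3],c/np.linalg.norm(c)
def onz(d,u,v,z):
    o,c=ray(d,u,v); return o+c*(z-o[2])/c[2]
def proj(d,p):
    f=240/np.tan(np.radians(d["fovy"])/2); c=np.linalg.inv(d["P"])@np.r_[p,1]; x,y,z=c[0],-c[1],-c[2]
    if d["name"]=="wrist":
        r=np.hypot(x,y); t=np.arctan2(r,z); return d["cx"]+f*t*x/r, d["cy"]+f*t*y/r
    return d["cx"]+f*x/z, d["cy"]+f*y/z
E
python3 - <<'E'
from h import *
print(telemetry.sense())
for n in ["scene","top","wrist"]:
    d=grab(n,n+"0.png"); print(n,{k:v for k,v in d.items() if k not in("pixels",)})
E
```

```text
{'time_s': 0.0, 'joints': array([ 1.13130581e+00,  9.18579267e-02,  1.23186492e+00, -1.62520689e-05,
        1.81981748e+00, -5.66896851e-02]), 'joint_vel': array([-1.13518201e-03,  1.36527329e-03, -2.82360565e-05, -7.39427524e-04,
       -1.94122390e-03,  1.73105971e-03]), 'joint_torque': array([ 2.11947750e-03, -4.46467352e+01, -4.06433272e+01,  7.00438488e-02,
        2.96494737e-02, -1.46156176e-04]), 'ee_pos': array([0.22399426, 0.55632061, 0.23251927]), 'orientation': array([-5.97555302e-01, -3.08376627e+00,  2.97138024e-03]), 'force': array([0.67505706, 0.52396922, 0.37697179]), 'torque': array([ 0.02097736, -0.00610113, -0.03383273]), 'grasp_force': 0.0, 'grip_width': 0.08760080962810067}
scene {'fovy': 56.04596140110586, 'cx': 311.4455638821243, 'cy': 238.1353760114092, 'pose': array([[ 0.91785604,  0.18198833, -0.35273295,  0.20454126],
       [-0.39660553,  0.45551728, -0.79699941, -0.57858158],
       [ 0.01563136,  0.87142657,  0.49027686,  0.5256495 ],
       [ 0.        ,  0.        ,  0.        ,  1.        ]]), 'name': 'scene', 'P': array([[ 0.91785604,  0.18198833, 
[... 823 characters left out ...]
'fovy': 65.70646984690485, 'cx': 323.1133825125452, 'cy': 241.7485755671505, 'T_tool_cam': array([[ 1.03648830e-03,  9.68067633e-01,  2.50687023e-01,
         6.80240895e-02],
       [ 9.99999100e-01, -1.21685167e-03,  5.64478153e-04,
        -5.11426707e-04],
       [ 8.51501952e-04,  2.50686213e-01, -9.68068023e-01,
        -1.51782390e-01],
       [ 0.00000000e+00,  0.00000000e+00,  0.00000000e+00,
         1.00000000e+00]]), 'name': 'wrist', 'P': array([[ 0.37252717, -0.89865158, -0.2316222 ,  0.16082465],
       [ 0.92801763,  0.3600356 ,  0.09569556,  0.58152593],
       [-0.00260473, -0.25059868,  0.96808756,  0.38441762],
       [ 0.        ,  0.        ,  0.        ,  1.        ]])}
```

View pics/scene0.png

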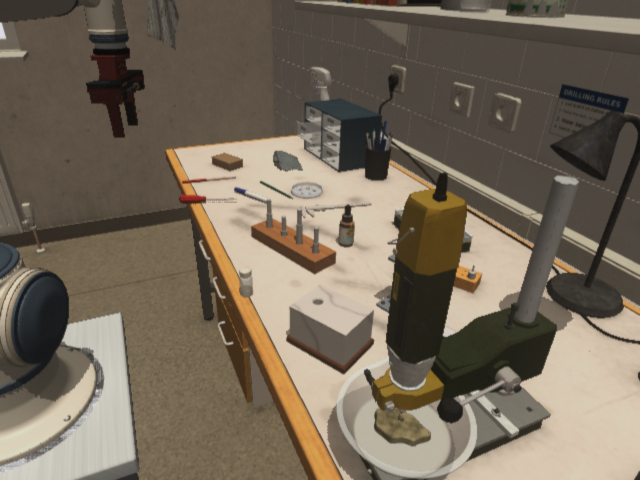

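View pics/top0.png

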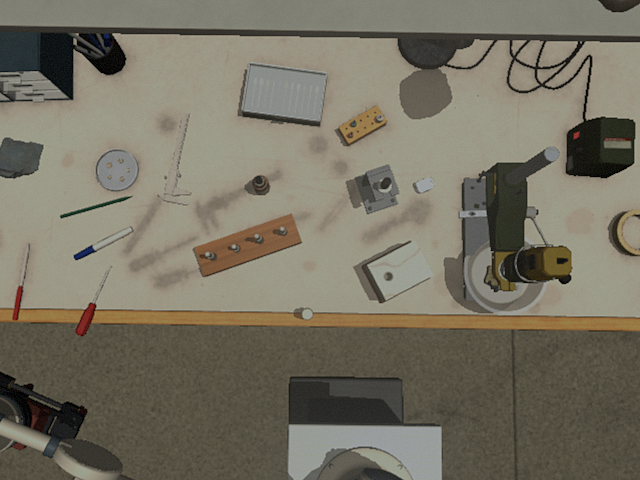

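Scene: rack with four posts at about (290,240) and plinth (330,325); the drill hides the stand. Top: rack (247,245), plinth with bore at (389,276), stand with rod (378,188), bottle (260,184), vial (306,314), loupe (424,185), drill press at (510,250).

```bash
python3 - <<'E'
import cv2
a=cv2.imread("pics/top0.png")[150:330,185:445]; b=cv2.resize(a,None,fx=3,fy=3,interpolation=cv2.INTER_CUBIC); cv2.imwrite("pics/topc.png",b)
E
```

```text
(no output)
```

View pics/topc.png

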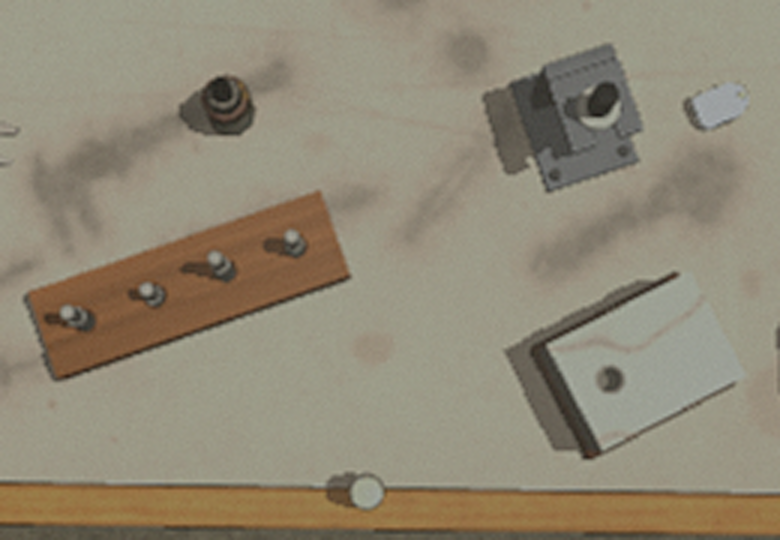

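Crop shows rod grip top at crop (605,95), collar (598,108), bore (611,379), rack corners (27,293),(320,191),(349,277),(58,380), post tops (67,313),(146,289),(215,259),(292,237).

```bash
python3 - <<'E'
from h import *
d=grab("top"); 
def c(x,y,z): return onz(d,185+x/3,150+y/3,z)
for n,x,y,z in [("griptop",605,95,.161),("collar",598,108,.115),("bore",611,379,.075),("bottle",222,88,.102),("vial",366,492,.056),("loupe",718,105,.015)]: print(n,c(x,y,z).round(4))
rk=[c(*p,.030) for p in [(27,293),(320,191),(349,277),(58,380)]]; print("rack",np.mean(rk,0).round(4)); 
e=(rk[0]-rk[1])+(rk[3]-rk[2]); print("rack y dir deg",np.degrees(np.arctan2(e[1],e[0])),np.linalg.norm(e)/2)
ey=e/np.linalg.norm(e)
for k,s in zip((67,146,215,292),((67,313),(146,289),(215,259),(292,237))):
  print("post tops at z 60..",[c(*s,z)[:2].round(4) for z in (.076,.088,.100,.112)])
for q in (78,26,-26,-78): print("socket",(np.mean(rk,0)+ey*q/1000)[:2].round(4), [tuple(np.round(proj(d,np.r_[(np.mean(rk,0)+ey*q/1000)[:2],z]),1)) for z in (.076,.088,.1,.112)])
pl=[c(*p,.075) for p in [(545,347),(690,275),(742,381),(597,457)]]; e=pl[0]-pl[1]+pl[3]-pl[2]; print(np.mean(pl,0),np.degrees(np.arctan2(e[1],e[0])),np.linalg.norm(e)/2, np.mean(pl,0)+.028*e/np.linalg.norm(e))
for s in ((67,313),(146,289),(215,259),(292,237)): print(185+s[0]/3,150+s[1]/3)
T=tool(); print(T.round(3))
E
```

```text
griptop [ 0.632  -0.0255  0.161 ]
collar [ 0.6327 -0.0267  0.115 ]
bore [ 0.4558 -0.0402  0.075 ]
bottle [0.6451 0.2233 0.102 ]
vial [0.3782 0.1232 0.056 ]
loupe [ 0.6562 -0.125   0.015 ]
rack [0.5197 0.2491 0.03  ]
rack y dir deg 110.33862118125033 0.21549141764283755
post tops at z 60.. [array([0.495 , 0.3259]), array([0.494 , 0.3239]), array([0.493 , 0.3219]), array([0.492 , 0.3199])]
post tops at z 60.. [array([0.512 , 0.2733]), array([0.5108, 0.2718]), array([0.5096, 0.2704]), array([0.5085, 0.2689])]
post tops at z 60.. [array([0.533 , 0.2274]), array([0.5316, 0.2263]), array([0.5302, 0.2253]), array([0.5289, 0.2242])]
post tops at z 60.. [array([0.5487, 0.1757]), array([0.5472, 0.1752]), array([0.5457, 0.1746]), array([0.5441, 0.1741])]
socket [0.4926 0.3222] [(np.float64(209.1), np.float64(255.6)), (np.float64(208.2), np.float64(255.1)), (np.float64(207.2), np.float64(254.6)), (np.float64(206.2), np.float64(254.0))]
socket [0.5106 0.2735] [(np.float64(233.6), np.float64(247.0)), (np.float64(232.9), np.float64(246.4)), (np.float64(232.1), np.float64(245.8)), (np.float64(231.3), np.float64(245.2))]
socket [0.5287 0.2247] [(np.float64(257.9), np.float64(238.4)), (np.float64(257.4), np.float64(237.8)), (np.float64(256.9), np.float64(237.1)), (np.float64(256.4), np.float64(236.4))]
socket [0.5468 0.176 ] [(np.float64(282.2), np.float64(229.9)), (np.float64(281.9), np.float64(229.2)), (np.float64(281.7), np.float64(228.4)), (np.float64(281.4), np.float64(227.7))]
[ 0.46573002 -0.06216484  0.075     ] 117.6000385587723 0.11025543998352885 [ 0.45275772 -0.03735115  0.075     ]
207.33333333333334 254.33333333333331
233.66666666666666 246.33333333333331
256.6666666666667 236.33333333333331
282.3333333333333 229.0
[[-0.928  0.374 -0.     0.224]
 [ 0.374  0.928 -0.001  0.556]
 [ 0.    -0.001 -1.     0.233]
 [ 0.     0.     0.     1.   ]]
```

Posts from left to right read as 48, 24, 60, 36 mm. I'll turn the gripper to close along the rack's x and go over the rod.

```bash
python3 -m jog '{"travel":[[0,0,-5],[0,0,-5],[0,0,-5],[0,0,-5],[0,0,-5],[0,0,-5]],"twist":[[0,0,8],[0,0,8],[0,0,8],[0,0,8],[0,0,8],[0,0,8]]}' 0.6
python3 -m jog '{"travel":[[-34,9,0],[-34,9,0],[-34,9,0],[-34,9,0],[-34,9,0],[-34,9,0],[-34,9,0],[-34,9,0],[-34,9,0],[-34,9,0],[-34,9,0],[-34,9,0],[-34,9,0],[-34,9,0],[-34,9,0],[-34,9,0],[-34,9,0],[-34,9,0],[-34,9,0],[-41,13,0]],"twist":[[0,0,0],[0,0,0],[0,0,0],[0,0,0],[0,0,0],[0,0,0],[0,0,0],[0,0,0],[0,0,0],[0,0,0],[0,0,0],[0,0,0],[0,0,0],[0,0,0],[0,0,0],[0,0,0],[0,0,0],[0,0,0],[0,0,0],[0,0,0]]}'
python3 - <<'E'
from h import *
d=grab("wrist","w1.png"); print(tool().round(4)); print(proj(d,[.632,-.0255,.161]),proj(d,[.4545,-.039,.075]),telemetry.sense()["joints"].round(2))
E
```

```text
time_s: 0.8
ee_pos: [0.2241, 0.5565, 0.2635]
orientation: [1.808, 2.569, -0.001]
force: [0.1, -0.6, -0.0]
grip_width: 0.0528
grasp_force: 0.0
time_s: 2.8
ee_pos: [0.6331, -0.0264, 0.2638]
orientation: [1.799, 2.575, 0.001]
force: [1.2, 0.5, 0.3]
grip_width: 0.0529
grasp_force: 0.0
[[-0.3389  0.9408 -0.0016  0.6356]
 [ 0.9408  0.3389 -0.0029 -0.0321]
 [-0.0022 -0.0024 -1.      0.261 ]
 [ 0.      0.      0.      1.    ]]
(np.float64(322.4154122639166), np.float64(242.28762704148787)) (np.float64(148.61139196563224), np.float64(172.50913723132777)) [-0.1   0.2   1.06 -0.    1.88 -0.45]
```

View pics/w1.png

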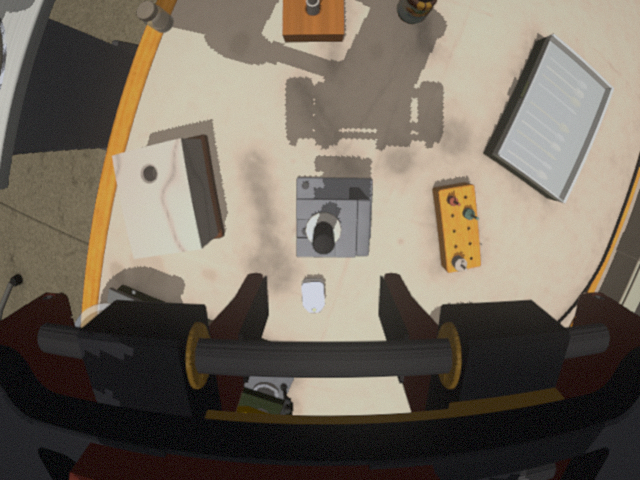

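Wrist view: rod grip top around (323,243), bore mouth (150,173), loupe (313,295), rack end at top; predictions fit within a few pixels.

```bash
python3 -m jog '{"travel":[[0,0,0],[0,0,0],[0,0,0]],"twist":[[0,0,0],[0,0,0],[0,0,0]]}' >/dev/null
python3 - <<'E'
from h import *
d=grab("wrist","w2.png"); print(tool().round(4)); g=cv2.cvtColor(d["pixels"],cv2.COLOR_RGB2GRAY)
a=d["pixels"][130:290,100:420][:,:,::-1]; cv2.imwrite("pics/w2c.png",cv2.resize(a,None,fx=2.5,fy=2.5,interpolation=cv2.INTER_CUBIC))
print(proj(d,[.632,-.0255,.161]),proj(d,[.4545,-.039,.075]))
E
```

```text
[[-3.445e-01  9.388e-01  1.000e-03  6.322e-01]
 [ 9.388e-01  3.445e-01  1.000e-04 -2.440e-02]
 [-2.000e-04  1.000e-03 -1.000e+00  2.645e-01]
 [ 0.000e+00  0.000e+00  0.000e+00  1.000e+00]]
(np.float64(322.62448335548805), np.float64(245.02956751514847)) (np.float64(148.99211296941053), np.float64(174.49048471208147))
```

View pics/w2c.png

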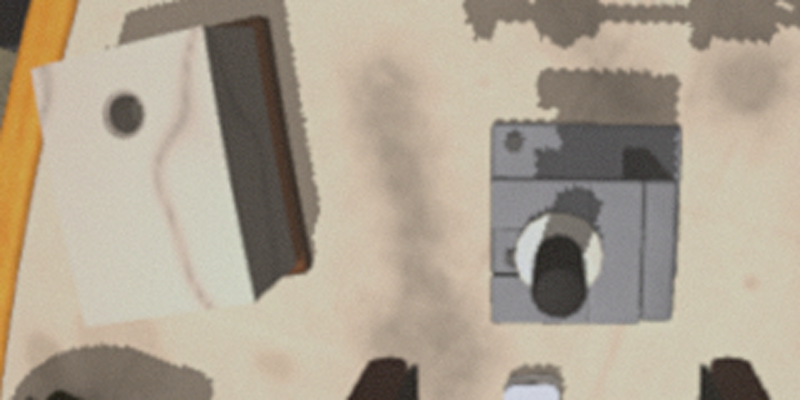

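Crop shows the grip's top face at full-frame (323.6,246), collar (323.6,232), bore (150,175.6).

```bash
python3 - <<'E'
from h import *
d=grab("wrist"); T=tool(); print(T[:3,3].round(4))
for n,u,v,z in (("top",323.6,246,.161),("collar",323.6,232,.115),("bore",150,175.6,.075)):
    p=onz(d,u,v,z); print(n,p.round(4),(np.linalg.inv(T)@np.r_[p,1])[:3].round(4)*1000)
E
```

```text
[ 0.6323 -0.0244  0.2645]
top [ 0.6329 -0.0259  0.161 ] [ -1.7   0.  103.5]
collar [ 0.6332 -0.0263  0.115 ] [ -2.1   0.  149.5]
bore [ 0.4559 -0.0397  0.075 ] [  46.4 -171.1  189.3]
```

```bash
python3 -m jog '{"travel":[[-2,0,10],[0,0,20],[0,0,20],[0,0,20],[0,0,20],[0,0,20],[0,0,15],[0,0,7],[0,0,0],[0,0,0]],"twist":[[0,0,0],[0,0,0],[0,0,0],[0,0,0],[0,0,0],[0,0,0],[0,0,0],[0,0,0],[0,0,0],[0,0,0]]}'
python3 -m jog '{"travel":[[0,0,0],[0,0,0],[0,0,0],[0,0,0],[0,0,0],[0,0,0],[0,0,0],[0,0,0]],"twist":[[0,0,0],[0,0,0],[0,0,0],[0,0,0],[0,0,0],[0,0,0],[0,0,0],[0,0,0]]}' 0.0 35
```

```text
time_s: 4.25
ee_pos: [0.6337, -0.0274, 0.1325]
orientation: [1.8, 2.574, 0.001]
force: [-0.3, 0.5, 0.5]
grip_width: 0.0525
grasp_force: 0.0
time_s: 5.05
ee_pos: [0.6334, -0.0275, 0.1317]
orientation: [1.8, 2.574, 0.0]
force: [0.4, 0.3, 0.2]
grip_width: 0.0155
grasp_force: 35.0
```

```bash
python3 -m jog '{"travel":[[0,0,-10],[0,0,-15],[0,0,-20],[0,0,-20],[0,0,-20],[0,0,-20],[0,0,-13],[0,0,0],[4,-17,0],[9,-30,0],[9,-30,0],[9,-30,0],[9,-30,0],[6,-22,0],[2.3,-12.1,0],[0,0,0],[0,0,0],[0,0,0]],"twist":[[0,0,0],[0,0,0],[0,0,0],[0,0,0],[0,0,0],[0,0,0],[0,0,0],[0,0,0],[0,0,0],[0,0,0],[0,0,0],[0,0,0],[0,0,0],[0,0,0],[0,0,0],[0,0,0],[0,0,0],[0,0,0]]}'
python3 - <<'E'
from h import *
d=grab("wrist","w3.png"); T=tool(); print(T.round(4)[:3])
for p in ([.4559,-.0397,.075],T[:3,3]+[0,0,-.122]): print(proj(d,p))
a=d["pixels"][120:280,220:430][:,:,::-1]; cv2.imwrite("pics/w3c.png",cv2.resize(a,None,fx=3.5,fy=3.5,interpolation=cv2.INTER_CUBIC))
E
```

```text
time_s: 6.85
ee_pos: [0.4565, -0.0407, 0.2491]
orientation: [-1.8, -2.574, 0.0]
force: [0.6, -0.1, -0.1]
grip_width: 0.0155
grasp_force: 35.0
[[-3.433e-01  9.392e-01 -1.000e-03  4.566e-01]
 [ 9.392e-01  3.433e-01  2.000e-04 -4.070e-02]
 [ 5.000e-04 -8.000e-04 -1.000e+00  2.491e-01]]
(np.float64(323.313343540789), np.float64(222.31314341285864))
(np.float64(323.64692012567247), np.float64(237.5258509262537))
```

View pics/w3c.png

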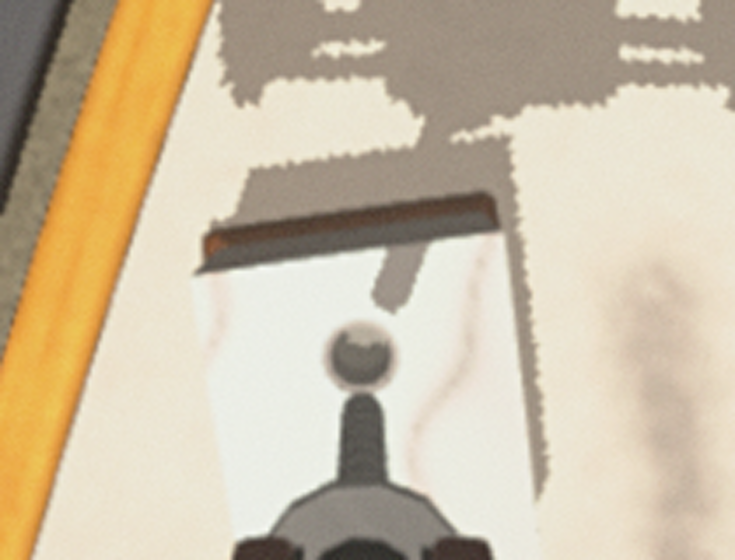

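Rod nose tip at full-frame (323,232–237), bore centre (323.1,221.7): in line; checking the numbers.

```bash
python3 - <<'E'
from h import *
d=grab("wrist"); T=tool(); print(T[:3,3].round(4))
for u,v,z in ((323.1,221.7,.075),(323.1,237,T[2,3]-.122)): print(((np.linalg.inv(T)@np.r_[onz(d,u,v,z),1])[:3]*1000).round(1))
E
```

```text
[ 0.4565 -0.0407  0.2491]
[  1.7  -0.3 174.1]
[  0.4  -0.3 122. ]
```

```bash
python3 -m jog '{"travel":[[1.3,0,0],[0,0,10],[0,0,15],[0,0,15],[0,0,10],[0,0,8],[0,0,8],[0,0,4],[0,0,3],[0,0,0],[0,0,1],[0,0,1],[0,0,1]],"twist":[[0,0,0],[0,0,0],[0,0,0],[0,0,0],[0,0,0],[0,0,0],[0,0,0],[0,0,0],[0,0,0],[0,0,0],[0,0,0],[0,0,0],[0,0,0]]}'
```

```text
time_s: 8.25
ee_pos: [0.4558, -0.0396, 0.1739]
orientation: [1.8, 2.574, 0.0]
force: [0.9, 0.5, 0.2]
grip_width: 0.0156
grasp_force: 35.0
```

```bash
python3 -m jog '{"travel":[[0,0,1],[0,0,1],[0,0,1],[0,0,0]],"twist":[[0,0,0],[0,0,0],[0,0,0],[0,0,0]]}'
```

```text
time_s: 8.65
ee_pos: [0.4559, -0.0396, 0.1721]
orientation: [1.799, 2.573, 0.001]
force: [-1.6, 0.5, 5.9]
grip_width: 0.0155
grasp_force: 35.0
```

```bash
python3 -m jog '{"travel":[[0,0,1],[0,0,0],[0,0,0]],"twist":[[0,0,0],[0,0,0],[0,0,0]]}'
```

```text
time_s: 8.95
ee_pos: [0.456, -0.0397, 0.1719]
orientation: [1.799, 2.572, 0.002]
force: [-2.1, 0.6, 8.7]
grip_width: 0.0154
grasp_force: 35.0
```

The bottom is met at nose z ≈ 50–51 mm, so the hole is 24 mm deep. Returning the rod along the same path.

```bash
python3 -m jog '{"travel":[[0,0,-5],[0,0,-15],[0,0,-20],[0,0,-20],[0,0,-15],[0,0,-5],[-1.3,0,0],[-4,17,0],[-9,30,0],[-9,30,0],[-9,30,0],[-9,30,0],[-6,22,0],[-2.3,12.1,0],[0,0,0],[0,0,0],[0,0,0]],"twist":[[0,0,0],[0,0,0],[0,0,0],[0,0,0],[0,0,0],[0,0,0],[0,0,0],[0,0,0],[0,0,0],[0,0,0],[0,0,0],[0,0,0],[0,0,0],[0,0,0],[0,0,0],[0,0,0],[0,0,0]]}'
python3 - <<'E'
from h import *
d=grab("wrist","w4.png"); T=tool(); print(T.round(4)[:3])
a=d["pixels"][140:280,220:430][:,:,::-1]; cv2.imwrite("pics/w4c.png",cv2.resize(a,None,fx=3.5,fy=3.5,interpolation=cv2.INTER_CUBIC))
E
```

```text
time_s: 10.65
ee_pos: [0.6327, -0.0276, 0.2495]
orientation: [-1.8, -2.574, 0.001]
force: [0.1, 0.3, -0.8]
grip_width: 0.0155
grasp_force: 35.0
[[-3.430e-01  9.393e-01  1.000e-04  6.327e-01]
 [ 9.393e-01  3.430e-01 -0.000e+00 -2.760e-02]
 [-1.000e-04  1.000e-04 -1.000e+00  2.499e-01]]
```

```bash
python3 -m jog '{"travel":[[0,0,8],[0,0,15],[0,0,18],[0,0,18],[0,0,18],[0,0,15],[0,0,10],[0,0,8],[0,0,4],[0,0,2],[0,0,1],[0,0,0],[0,0,0]],"twist":[[0,0,0],[0,0,0],[0,0,0],[0,0,0],[0,0,0],[0,0,0],[0,0,0],[0,0,0],[0,0,0],[0,0,0],[0,0,0],[0,0,0],[0,0,0]]}'
```

```text
time_s: 12.0
ee_pos: [0.6336, -0.0275, 0.1332]
orientation: [1.8, 2.574, 0.001]
force: [-0.7, -0.5, 0.0]
grip_width: 0.0154
grasp_force: 35.0
```

```bash
python3 -m jog '{"travel":[[0,0,1],[0,0,0.5],[0,0,0]],"twist":[[0,0,0],[0,0,0],[0,0,0]]}'
```

```text
time_s: 12.3
ee_pos: [0.6335, -0.0275, 0.1317]
orientation: [1.8, 2.574, 0.001]
force: [-0.9, -0.7, 1.6]
grip_width: 0.0155
grasp_force: 35.0
```

```bash
python3 -m jog '{"travel":[[0,0,0],[0,0,0],[0,0,0],[0,0,0],[0,0,0],[0,0,-5],[0,0,-15],[0,0,-25],[0,0,-30],[0,0,-30],[0,0,-20],[0,0,-8],[0,0,0],[0,0,0],[0,0,0]],"twist":[[0,0,0],[0,0,0],[0,0,0],[0,0,0],[0,0,0],[0,0,0],[0,0,0],[0,0,0],[0,0,0],[0,0,0],[0,0,0],[0,0,0],[0,0,0],[0,0,0],[0,0,0]]}' 0.6
python3 - <<'E'
from h import *
d=grab("wrist","w5.png"); T=tool(); print(T.round(4)[:3])
cv2.imwrite("pics/w5c.png",cv2.resize(d["pixels"][180:280,220:430][:,:,::-1],None,fx=3.5,fy=3.5,interpolation=cv2.INTER_CUBIC))
E
python3 -m jog '{"travel":[[12,0,0],[25,-1,0],[34,-1,0],[34,-1,0],[34,-1,0],[34,-1,0],[34,-1,0],[34,-1.5,0],[34,-2,0],[25,-1,0],[15,-1,0],[9,-1,0],[0,0,0],[0,0,0],[0,0,0]],"twist":[[0,0,0],[0,0,0],[0,0,0],[0,0,0],[0,0,0],[0,0,0],[0,0,0],[0,0,0],[0,0,0],[0,0,0],[0,0,0],[0,0,0],[0,0,0],[0,0,0],[0,0,0]]}'
python3 - <<'E'
from h import *
d=grab("wrist","w6.png"); T=tool(); print(T.round(4)[:3]); print(proj(d,[.5112,.2733,.076]))
a=cv2.imread("pics/w5c.png"); b=d["pixels"][150:300,220:430][:,:,::-1]; b=cv2.resize(b,None,fx=3.5,fy=3.5,interpolation=cv2.INTER_CUBIC)
cv2.imwrite("pics/w56.png",cv2.resize(np.vstack([a,b]),None,fx=.68,fy=.68))
cv2.imwrite("pics/w6c.png",b)
E
```

```text
time_s: 13.8
ee_pos: [0.633, -0.0274, 0.2623]
orientation: [-1.799, -2.572, 0.002]
force: [-0.5, -0.3, -1.0]
grip_width: 0.0526
grasp_force: 0.0
[[-3.431e-01  9.393e-01 -2.900e-03  6.330e-01]
 [ 9.393e-01  3.431e-01  3.000e-04 -2.740e-02]
 [ 1.300e-03 -2.700e-03 -1.000e+00  2.623e-01]]
time_s: 15.35
ee_pos: [0.5109, 0.2716, 0.2641]
orientation: [1.802, 2.573, -0.0]
force: [0.1, -0.3, -0.8]
grip_width: 0.0527
grasp_force: 0.0
[[-3.417e-01  9.398e-01  0.000e+00  5.109e-01]
 [ 9.398e-01  3.417e-01 -3.000e-04  2.716e-01]
 [-3.000e-04 -1.000e-04 -1.000e+00  2.641e-01]]
(np.float64(324.34094168924884), np.float64(218.8187409996661))
```

View pics/w56.png

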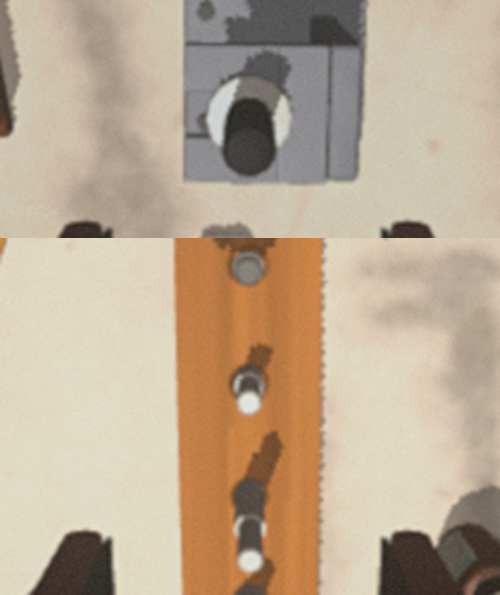

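Rod hangs back in its slot (upper part). Lower part: short post's top at full-frame (324.6,219.3), matching the 24 mm post's prediction (324.3,218.8); its neighbour below is the tallest.

```bash
python3 - <<'E'
from h import *
d=grab("wrist"); T=tool(); p=onz(d,324.6,219.3,.076); print(T[:3,3].round(4),p.round(4),((np.linalg.inv(T)@np.r_[p,1])[:3]*1000).round(1))
E
```

```text
[0.5109 0.2718 0.2641] [0.5116 0.273  0.076 ] [  0.9   1.1 188.1]
```

```bash
python3 -m jog '{"travel":[[0.9,1.1,8],[0,0,20],[0,0,25],[0,0,25],[0,0,25],[0,0,25],[0,0,25],[0,0,20],[0,0,15],[0,0,12],[0,0,9],[0,0,0],[0,0,0]],"twist":[[0,0,0],[0,0,0],[0,0,0],[0,0,0],[0,0,0],[0,0,0],[0,0,0],[0,0,0],[0,0,0],[0,0,0],[0,0,0],[0,0,0],[0,0,0]]}'
python3 -m jog '{"travel":[[0,0,0],[0,0,0],[0,0,0],[0,0,0],[0,0,0],[0,0,0],[0,0,0],[0,0,0],[0,0,0]],"twist":[[0,0,0],[0,0,0],[0,0,0],[0,0,0],[0,0,0],[0,0,0],[0,0,0],[0,0,0],[0,0,0]]}' 0.0 25
```

```text
time_s: 16.75
ee_pos: [0.5115, 0.274, 0.0558]
orientation: [1.8, 2.574, 0.001]
force: [-0.1, -0.1, 0.2]
grip_width: 0.0524
grasp_force: 0.0
time_s: 17.65
ee_pos: [0.5112, 0.2739, 0.0552]
orientation: [1.8, 2.574, 0.0]
force: [-0.1, -0.0, 0.8]
grip_width: 0.0086
grasp_force: 25.0
```

```bash
python3 -m jog '{"travel":[[0,0,-4],[0,0,-8],[0,0,-15],[0,0,-22],[0,0,-25],[0,0,-25],[0,0,-20],[0,0,-6],[0,0,0],[0,0,0],[0,0,0]],"twist":[[0,0,0],[0,0,0],[0,0,0],[0,0,0],[0,0,0],[0,0,0],[0,0,0],[0,0,0],[0,0,0],[0,0,0],[0,0,0]]}'
python3 - <<'E'
from h import *
d=grab("wrist","w7.png"); T=tool(); print(T.round(4)[:3]); 
for z in (-.001-.011,.021-.011-.0,-.039): print(proj(d,T[:3,3]+[0,0,z]))
b=d["pixels"][150:310,220:430][:,:,::-1]; cv2.imwrite("pics/w7c.png",cv2.resize(b,None,fx=3.5,fy=3.5,interpolation=cv2.INTER_CUBIC))
dx,dy=.4559-T[0,3],-.0400-T[1,3]; print((T[:3,:3].T@[dx,dy,0]*1000).round(1))
E
```

```text
time_s: 18.75
ee_pos: [0.5106, 0.2736, 0.1785]
orientation: [-1.8, -2.573, 0.003]
force: [0.3, -0.4, -0.4]
grip_width: 0.0087
grasp_force: 25.0
[[-3.431e-01  9.393e-01 -2.300e-03  5.107e-01]
 [ 9.393e-01  3.431e-01 -1.100e-03  2.736e-01]
 [-2.000e-04 -2.500e-03 -1.000e+00  1.786e-01]]
(np.float64(323.86585307997234), np.float64(293.02529750239756))
(np.float64(323.82316909563735), np.float64(312.9238245821044))
(np.float64(323.90497387555405), np.float64(274.07413050537804))
[-275.8 -159.     0.5]
```

View pics/w7c.png

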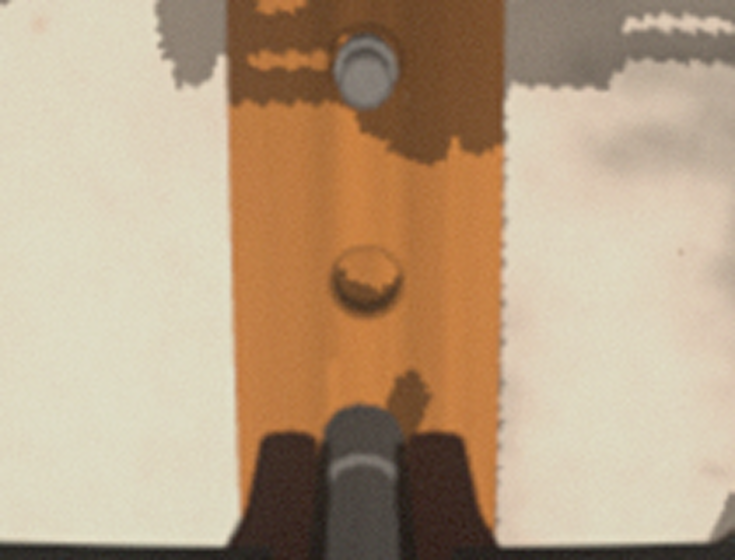

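Post is held upright between the fingers, bottom rim's front at crop (364,406) = full (324,266), shoulder at (364,465) = (324,282.9 front); its socket is empty.

```bash
python3 - <<'E'
from h import *
d=grab("wrist"); T=tool()
w=lambda x,z:np.round(proj(d,(T@[x,0,z,1])[:3]),1)
for x in (-.002,0,.002): print(x,"rim",w(x+.0065,.039),"shoulder",w(x+.0065,.015),w(x+.005,.015))
E
```

```text
-0.002 rim [323.8 266.3] shoulder [323.8 282. ] [323.8 285. ]
0 rim [323.8 262.8] shoulder [323.8 278.1] [323.8 281.1]
0.002 rim [323.8 259.2] shoulder [323.9 274.2] [323.8 277.1]
```

```bash
python3 -m jog '{"travel":[[-10,-6,0],[-20,-12,0],[-30,-17,0],[-30,-17,0],[-30,-17,0],[-30,-17,0],[-30,-17,0],[-30,-17,0],[-30,-17,0],[-20,-12,0],[-10,-7,0],[-4,-3,0],[0,0,0],[0,0,10],[0,0,20],[0,0,15],[0,0,5],[0,0,0],[0,0,0],[0,0,0]],"twist":[[0,0,0],[0,0,0],[0,0,0],[0,0,0],[0,0,0],[0,0,0],[0,0,0],[0,0,0],[0,0,0],[0,0,0],[0,0,0],[0,0,0],[0,0,0],[0,0,0],[0,0,0],[0,0,0],[0,0,0],[0,0,0],[0,0,0],[0,0,0]]}'
python3 - <<'E'
from h import *
d=grab("wrist","w8.png"); T=tool(); print(T.round(4)[:3]); 
w=lambda x,y,z:np.round(proj(d,(T@[x,y,z,1])[:3]),1)
for x in (-.002,0,.002): print(x,"rim",w(x+.0065,0,.039),"y edges",w(x,-.0065,.039),w(x,.0065,.039))
zt=T[2,3]-.075
for x in (0,.002): print("bore ctr",w(x,0,zt),"front chamfer edge",w(x+.010,0,zt))
b=d["pixels"][200:320,250:400][:,:,::-1]; cv2.imwrite("pics/w8c.png",cv2.resize(b,None,fx=5,fy=5,interpolation=cv2.INTER_CUBIC))
E
```

```text
time_s: 20.85
ee_pos: [0.4563, -0.0381, 0.1311]
orientation: [1.799, 2.574, 0.001]
force: [0.2, -0.1, 0.5]
grip_width: 0.0092
grasp_force: 25.0
[[-3.432e-01  9.393e-01  1.500e-03  4.563e-01]
 [ 9.393e-01  3.432e-01 -2.000e-04 -3.810e-02]
 [-8.000e-04  1.300e-03 -1.000e+00  1.311e-01]]
-0.002 rim [323.6 266.2] y edges [311.7 277.5] [335.5 277.5]
0 rim [323.6 262.7] y edges [311.7 274.1] [335.6 274.1]
0.002 rim [323.6 259.2] y edges [311.6 270.6] [335.6 270.6]
bore ctr [323.6 264.4] front chamfer edge [323.6 248. ]
bore ctr [323.6 261.1] front chamfer edge [323.6 244.7]
```

View pics/w8c.png

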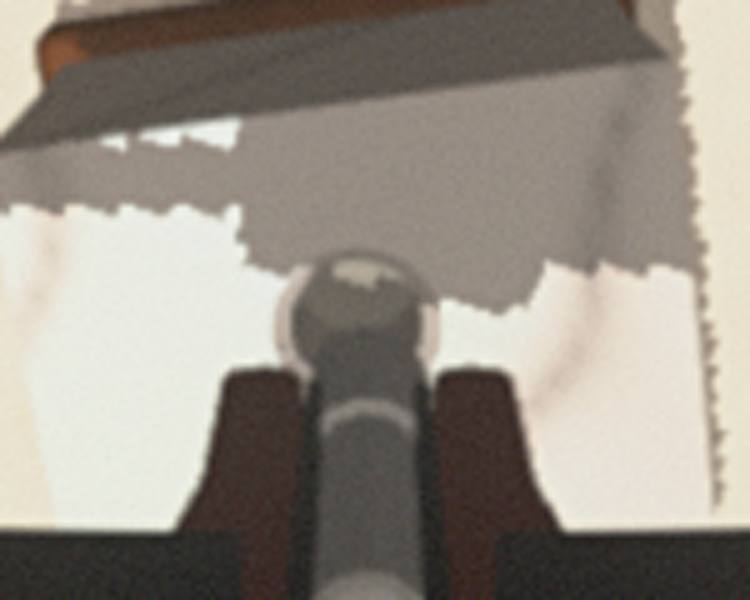

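Bore chamfer spans crop x 275–440, front edge y 248 (centre full u≈321.5); post centre u≈322.8, rim at v≈265.6. Correction: about +0.7 mm x, −0.7 mm y, then lower.

```bash
python3 -m jog '{"travel":[[0.7,-0.7,0],[0,0,5],[0,0,8],[0,0,4],[0,0,2],[0,0,2],[0,0,2],[0,0,2],[0,0,2],[0,0,0]],"twist":[[0,0,0],[0,0,0],[0,0,0],[0,0,0],[0,0,0],[0,0,0],[0,0,0],[0,0,0],[0,0,0],[0,0,0]]}'
```

```text
time_s: 21.9
ee_pos: [0.4548, -0.0377, 0.1028]
orientation: [-1.8, -2.574, 0.0]
force: [0.8, 0.2, -0.9]
grip_width: 0.0086
grasp_force: 25.0
```

```bash
python3 -m jog '{"travel":[[0,0,2],[0,0,3],[0,0,3],[0,0,2],[0,0,1],[0,0,1],[0,0,0.5],[0,0,0]],"twist":[[0,0,0],[0,0,0],[0,0,0],[0,0,0],[0,0,0],[0,0,0],[0,0,0],[0,0,0]]}'
```

```text
time_s: 22.7
ee_pos: [0.4549, -0.0377, 0.0906]
orientation: [1.8, 2.574, -0.0]
force: [0.6, 1.1, 0.2]
grip_width: 0.0085
grasp_force: 25.0
```

```bash
python3 -m jog '{"travel":[[0,0,0.5],[0,0,0.5],[0,0,0]],"twist":[[0,0,0],[0,0,0],[0,0,0]]}'
```

```text
time_s: 23.0
ee_pos: [0.4551, -0.0377, 0.0901]
orientation: [1.8, 2.574, 0.0]
force: [-1.1, -1.0, 2.8]
grip_width: 0.009
grasp_force: 25.0
```

Bottom contact at the expected height. Release, back off straight up, and look.

```bash
python3 -m jog '{"travel":[[0,0,0],[0,0,0],[0,0,0],[0,0,0],[0,0,0],[0,0,-4],[0,0,-10],[0,0,-20],[0,0,-30],[0,0,-30],[0,0,-30],[0,0,-20],[0,0,-10],[0,0,0],[0,0,0],[0,0,0]],"twist":[[0,0,0],[0,0,0],[0,0,0],[0,0,0],[0,0,0],[0,0,0],[0,0,0],[0,0,0],[0,0,0],[0,0,0],[0,0,0],[0,0,0],[0,0,0],[0,0,0],[0,0,0],[0,0,0]]}' 0.5
python3 - <<'E'
from h import *
d=grab("wrist"); t=grab("top"); print(proj(d,[.4555,-.0393,.111]),proj(d,[.4555,-.0393,.075]))
a=cv2.resize(d["pixels"][110:310,200:450],None,fx=2,fy=2,interpolation=cv2.INTER_CUBIC)
b=cv2.resize(t["pixels"][150:330,185:445],None,fx=400/260*1.2,fy=400/260*1.2)[:400]
s=cv2.resize(grab("scene")["pixels"][180:390,220:400],None,fx=1.6,fy=1.6)
W=800; c=np.zeros((600,800,3),np.uint8)
a=cv2.resize(a,(400,320)); b=cv2.resize(b,(400,277)); c[:320,:400]=a; c[320:597,:400]=b; c[:s.shape[0],400:400+s.shape[1]]=s
cv2.imwrite("pics/fin.png",c[:,:,::-1])
E
```

```text
time_s: 24.6
ee_pos: [0.4545, -0.0376, 0.2421]
orientation: [-1.799, -2.573, 0.002]
force: [0.4, -0.5, 0.7]
grip_width: 0.0439
grasp_force: 0.0
(np.float64(324.3254962762195), np.float64(237.23231793730307)) (np.float64(324.2911455232264), np.float64(227.4691148754369))
```

View pics/fin.png

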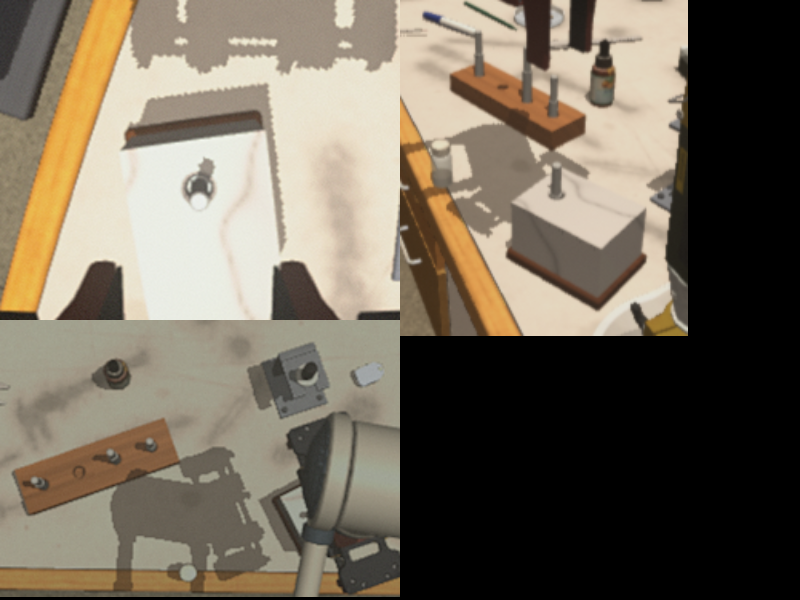

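The post stands in the bore with its shoulder level with the plinth's top. The rod hangs in its stand, the other three posts are in the rack, and the bystanders are where they were.

```bash
python3 -c "
from rig import job_done; print(job_done())"
```

```text
the job is handed in; nothing more can be done
None
```

The hole gauged 24 mm deep; the rod is back in its slot, the 24 mm post rests on the bottom with its shoulder level with the plinth's top, and the job was handed in at about 25 s (no verdict was returned).

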